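# Uncover the slide magazine and slide it home

## Task

Lift the loose knobbed lid off the slide magazine and lay it, knob up and about centred, on the cork pad without dropping it. Then slide the uncovered magazine along its guide channel, under the bridge of the slide changer, until it is fully home against the stop. Leave the other things on the bench where they are.

Things in the scene. Friction and masses are not known exactly. Their poses are not given: they have to be found in the camera images.
- lid: black lid lying loose on the magazine, axes along the magazine's; 188 mm (x) by 70 (y), 0.14 kg. Origin: centre of its underside, z up. From the origin upward: lip 166 x 50, 0 to 4 mm, which sits in the magazine's mouth with 3 mm play; plate 4 to 12; in the middle a round aluminium knob, stem 18 diameter 12 to 22, head 30 diameter 22 to 46
- magazine: straight grey open-topped magazine full of slides, 180 mm (x) by 64 (y) by 60 high, 0.45 kg. Origin: centre of its underside. It stands loose in the channel (2 mm side play, origin x -35 to -5 mm in the channel's frame at the start) and slides along it with up to about 7 N. The lid's origin starts 56 mm above this origin
- channel: fixed aluminium guide channel under the magazine, 300 mm long (x -160 to +140), 76 wide, floor 6 thick, side walls 22 high. Origin at the bench surface; +x is the way home, the -x end is open. At its +x end stands the grey slide changer, 124 wide, 106 high: a bridge at x +98 to +130 mm, underside 72 above the bench (the bare magazine passes, the lid does not), then the stop
- stop (a point): centre of the changer's flat upright face that stops the magazine, at x = +130 mm in the channel's frame, 40 mm above the bench; fully home, the magazine's front (+x) end touches this face and its origin is 90 mm before it (x = +40 mm)
- pad: fixed flat cork pad on the bench, 240 mm (its x) by 150 (its y), 5 thick; origin at the centre of its underside
- mirror: aluminium reflector mirror, a shallow dish 84 mm across and 30 high, loose on the bench; origin under its centre
- hexkey: steel L-shaped hex key, 120 mm by 40, 8 thick, loose; origin under the middle of its outline
- mount: clear glass slide mount with a grey frame, 70 mm square, 5 thick, loose; origin under its centre
- rotor: black fan rotor with blades, 82 mm across, 32 high, loose; origin under its centre
- lens: dark steel lens barrel standing upright, 56 mm across, 62 high, loose; origin under its centre
- screwdriver: screwdriver 190 mm long lying on the bench, loose, handle to its own -x
- brush: dusting brush 180 mm long lying on the bench, loose, handle to its own -x
There are look-alikes about, which are no part of the job. Leave any orange look-alike of the magazine alone.

How it is judged:
By the outcome, as a careful person would: the job done as asked, in the order asked, and still so for the second after the job is handed in, with the robot touching nothing.
It also fails if it takes over 64 s, if anything falls off the work surface, if the arm or the gripper's body presses on something with over 40 N, if the wrist force passes 120 N, or if a joint passes its speed limit or range.

## Robot

A 6-joint arm with a two-finger parallel gripper is mounted at the origin on the work surface. World frame = base frame: x ahead of the robot, y to its left, z up, the work surface at z = 0. Lengths are in m, angles in degrees, forces in N, time in s.
With the tool pointing down it reaches from about 0.375 to 0.9 m from the base axis. Payload 3.1 kg.
Tool frame: the origin (TCP) lies at the very end of the fingers, on their centre line; the grasp point (between the pads) lies 19 mm behind it; z points along the fingers, y is the direction in which the jaws open and shut (so a half turn about z gives the same grasp; the last joint's range is limited). The gripper opens to 87 mm and grips with 3 to 60 N. Pads are 19 mm wide; open, the fingers measure 117 mm over their backs; the gripper's body (75 mm by 190 mm) begins 51 mm behind the grasp point.
Start: joints at [-79.211, 30.224, 82.088, -0, 67.689, -10.227], TCP at [0.224, -0.583, 0.223] pointing down, gripper open.
Joint ranges: [-176.69, 176.69], [-43.24, 126.21], [12.49, 139.97], [-82, 262], [0, 151.66], [-163.58, 163.58]. Speed limits (degrees/s): [159.86, 159.86, 180, 180, 180, 180].

## Interface

Orientations are given as a 3x3 rotation matrix whose columns are the frame's x, y, z axes.
In Python, from rig import readout, capture, camera_model, bot, spot_in, regions_of gives the robot as it stands.
- The arm moves only by the tool send_rows, never from a script. Its argument "moves" is a list that holds one entry, the list of rows, each a list of 7 numbers: the turn, a rotation vector about the tool's x, y, z in degrees, then the shift along the tool's x, y, z in cm, then the opening, from -1 (shut) to 1 (fully open). A call has exactly 5 rows; each row shifts and turns the commanded pose from where the row before left it, along the tool's axes as they then stand; what a row does not reach is not made up. A row lasts 1/10 s, in which the tool goes at most 50 mm and 8.59 degrees, less where a joint would pass 70% of its speed; a pose out of reach is approached as far as the arm can. A call with a gripper value outside its range is refused whole. The fingers move at their own pace and stop on an object; the grip force is fixed at half the most. Time passes only in rows, so rows that do not move let the fingers close, or fill a call up. It gives the time, the measured TCP pose, the force and the opening at its end, in the units of the state.
- readout.read_state(): the state, without advancing time (a new reading comes with each control period).
- capture(name): name is "scene" or "top"; returns the picture (384x512x3 uint8, blue, green, red); there is no depth.
- camera_model(name): a dict with "camera_matrix" (3x3 intrinsics, pixels), "k1" (the pictures are not rectified: a ray, as slopes to the right and down, at radius r is drawn at 1 + k1 r^2 times it, then the intrinsics apply), "pose" (4x4, takes a point from camera to world coordinates). Camera axes: x right, y up, looking along -z (the intrinsics and any distortion apply to the point x, -y, -z); pixel columns grow to the right and rows downward; lengths in m; the calibration is good to about 2 mm. A picture is of the moment at which its call begins. camera_model takes no time and is no camera call.
- bot.hand_in(): hands the job in, once; it reports no verdict.
Trained networks look in the newest picture that a camera, given by its name, has taken for a name from the list of things; names that differ only in an ending like _2 or _b are one class to them, and where a whole thing is asked for, a point or a joint stands for the part that bears it (a point fixed in the world has none). Each returns a list of dicts, best first, with "p" (0 to 1); they miss things now and then, are a little off and sometimes report something else, mostly with a low value. They report only what shows in the picture. A call takes as long as a camera call. They do not tell look-alikes from the thing itself.
- spot_in(camera, thing): "location" ([x, y, z] in m, in world coordinates, good to about 4 mm: the middle of the surface that is visible of it).
- regions_of(camera, thing): "mask" (384x512 bool, what is visible of it).
The state is a dict: "time_s": time; "joint_positions": joint angles; "qvel": joint speeds; "tau": joint torques, N m; "position": TCP position; "tcp_rot": TCP orientation; "force": force on the tool from outside, world axes, zero at the start; "moment": the same for the moment, N m; "opening": opening from 0.0 (shut) to 1.0 (fully open).
Only numpy, scipy, OpenCV 4.12 (cv2) and the standard library are available. Lean on these libraries where they do the work, as an engineer would, in place of code of your own. Each camera call takes 0.05 s, during which the arm holds its last target. There are 200 camera calls.

## Working session

There is one attempt and no reset: what is moved stays moved. The work goes in short steps, Python scripts to look and compute and a tool call to move; the robot and the scene stay as the last step left them, time stands still between calls to the robot, and variables do not carry over. Pictures are saved under pics/ and viewed, about 8 in all and at most 12, crops included, and the job is handed in when it is done.

Besides the shell and the picture viewer there is one more tool, called after "Emit:" as name(argument=value, ...), one argument or row to a line, values as JSON. send_rows: Moves the arm, as the interface text tells. Its arguments: {"type":"object","properties":{"moves":{"type":"array","items":{"type":"array","items":{"type":"array","items":{"type":"number"}}}}},"required":["moves"]}

```bash
mkdir -p pics; ls; cat > h.py <<'E'
import numpy as np, cv2
from rig import readout, capture, camera_model, bot, spot_in, regions_of
def ray(cam,u,v):
    m=camera_model(cam);K=np.array(m["camera_matrix"]);P=np.array(m["pose"])
    d=cv2.undistortPoints(np.array([[[u,v]]],float),K,np.array([m["k1"],0,0,0.]))[0,0]  # check sign
    return P[:3,3],P[:3,:3]@np.array([d[0],-d[1],-1.])
def at_z(cam,u,v,z):
    o,d=ray(cam,u,v);return o+d*(z-o[2])/d[2]
def proj(cam,p):
    m=camera_model(cam);K=np.array(m["camera_matrix"]);P=np.array(m["pose"])
    q=(np.atleast_2d(p)-P[:3,3])@P[:3,:3]
    s=np.c_[q[:,0],-q[:,1]]/-q[:,2:3]; s=s*(1+m["k1"]*(s**2).sum(1,keepdims=True))
    return s@K[:2,:2].T+K[:2,2]
E
python3 - <<'E'
from h import *
for c in("scene","top"):
    im=capture(c);cv2.imwrite(f"pics/{c}0.png",im)
    m=camera_model(c);print(c,np.round(m["camera_matrix"],1).tolist(),m["k1"],np.round(m["pose"],3).tolist())
    for t in("lid","magazine","channel","stop","pad","lens"):
        print(t,[(round(r["p"],2),np.round(r["location"],3).tolist(),np.round(proj(c,r["location"])[0]).tolist()) for r in spot_in(c,t)][:4])
    
print(readout.read_state())
a=cv2.imread("pics/scene0.png");b=cv2.imread("pics/top0.png")
cv2.imwrite("pics/both.png",np.vstack([a,b])[:, :] if 0 else a)
E
```

```text
pics
scene [[452.0, 0.0, 252.6], [0.0, 452.0, 203.1], [0.0, 0.0, 1.0]] 0.006256171050857343 [[0.8, -0.499, 0.335, 0.993], [0.6, 0.666, -0.443, -0.561], [-0.002, 0.555, 0.832, 1.276], [0.0, 0.0, 0.0, 1.0]]
lid [(0.6, [0.577, 0.21, 0.072], [293.0, 187.0])]
magazine [(0.81, [0.318, 0.552, 0.046], [287.0, 101.0]), (0.75, [0.288, 0.216, 0.049], [226.0, 150.0]), (0.75, [0.341, -0.175, 0.048], [160.0, 235.0]), (0.72, [0.577, 0.185, 0.042], [288.0, 198.0])]
channel [(0.72, [0.722, 0.174, 0.098], [326.0, 213.0])]
stop [(0.97, [0.723, 0.177, 0.1], [327.0, 212.0])]
pad [(0.59, [0.612, -0.168, 0.007], [230.0, 288.0]), (0.54, [0.628, 0.394, 0.016], [333.0, 170.0]), (0.42, [0.632, -0.008, 0.003], [267.0, 254.0])]
lens [(0.67, [0.7, -0.389, 0.065], [203.0, 361.0])]
top [[441.0, 0.0, 260.3], [0.0, 441.0, 193.9], [0.0, 0.0, 1.0]] 0.011904705961791407 [[0.004, 0.987, -0.163, 0.247], [-1.0, 0.007, 0.016, 0.084], [0.017, 0.163, 0.986, 1.753], [0.0, 0.0, 0.0, 1.0]]
lid [(0.76, [0.564, 0.216, 0.075], [219.0, 183.0])]
magazine [(0.93, [0.316, 0.565, 0.046], [127.0, 248.0]), (0.82, [0.337, -0.164, 0.049], [
[... 353 characters left out ...]
.20871545e+01,  2.08827969e-05,
        6.76902195e+01, -1.02274217e+01]), 'qvel': array([-0.02647392, -0.07108793, -0.00414192, -0.02695668, -0.00566756,
        0.05294373]), 'tau': array([-5.22552782e-04, -4.39869225e+01, -1.76950103e+01,  6.34041242e-02,
        5.03415847e-02, -1.88933524e-05]), 'position': array([ 0.22417526, -0.58339181,  0.22259231]), 'tcp_rot': array([[ 9.33474369e-01,  3.58644117e-01,  9.90258940e-06],
       [ 3.58644117e-01, -9.33474367e-01, -5.01615325e-05],
       [-8.74632517e-06,  5.03760103e-05, -9.99999999e-01]]), 'force': array([-0.65508361, -0.11652964, -0.45962068]), 'moment': array([-0.01026588,  0.03345034,  0.04122704]), 'opening': 0.9991366237116639}
```

```bash
python3 - <<'E'
import cv2
for c in("scene","top"): cv2.imwrite(f"pics/{c}0b.png",cv2.resize(cv2.imread(f"pics/{c}0.png"),(800,600),interpolation=cv2.INTER_CUBIC))
E
```

```text
(no output)
```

View pics/scene0b.png

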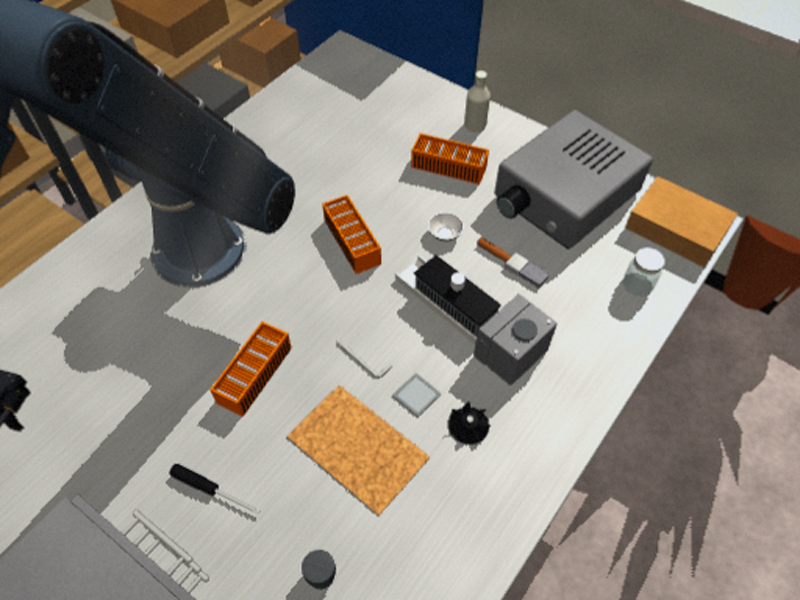

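View pics/top0b.png

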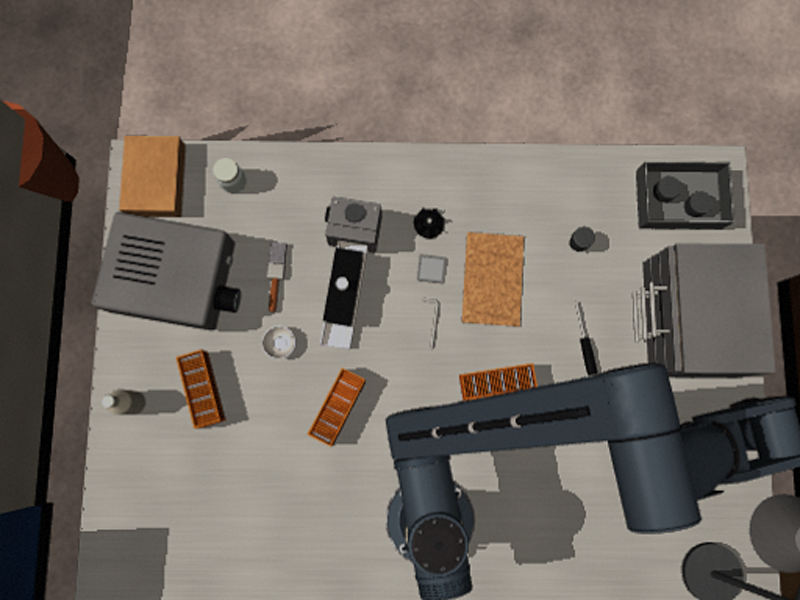

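Scene view (800x600): the black lid with its bright knob is at (458,280), on the magazine in the channel. The changer is at (520,335), the pad at (358,450), and the three orange look-alikes at (450,157), (352,232) and (250,367). The top view shows the lid at (343,285), the changer at (352,222) and the pad at (494,279). Only the covered magazine, next to the changer, fits the description. I'll measure it and take a crop to confirm.

```bash
python3 - <<'E'
from h import *
for c in("top","scene"):
    im=capture(c); print(c)
    for t,z in(("lid",.074),("pad",.005)):
        for r in regions_of(c,t)[:2]:
            m=r["mask"].astype(np.uint8)
            n,l,s,_=cv2.connectedComponentsWithStats(m); m=(l==1+s[1:,4].argmax()).astype(np.uint8)
            ys,xs=np.nonzero(m)
            b=np.array([at_z(c,x,y,z)[:2] for x,y in zip(xs,ys)])*1000
            rc=cv2.minAreaRect(b.astype(np.float32))
            print(t,round(r["p"],2),m.sum(),"ctr",np.round(rc[0],1),"size",np.round(rc[1],1),"ang",round(rc[2],2),"mean",b.mean(0).round(1))
            cv2.imwrite(f"pics/m_{c}_{t}.png",m*255)
    # knob: bright low-saturation blob near lid
    u,v=((219,182) if c=="top" else (293,180))
    g=cv2.cvtColor(im,cv2.COLOR_BGR2GRAY)[v-14:v+14,u-14:u+14]
    n,l,s,ce=cv2.connectedComponentsWithStats((g>95).astype(np.uint8))
    for i in range(1,n):
        if s[i,4]>8:
            p=ce[i]+[u-14,v-14];print("blob",s[i].tolist(),p.round(1),at_z(c,*p,.108).round(4),at_z(c,*p,.1).round(4))
t=cv2.resize(cv2.imread("pics/top0.png")[115:235,180:350],None,fx=3.5,fy=3.5,interpolation=cv2.INTER_CUBIC)
s=cv2.resize(cv2.imread("pics/scene0.png")[145:255,240:370],None,fx=1.,fy=1.)
s=cv2.resize(s,None,fx=4.,fy=4.,interpolation=cv2.INTER_CUBIC)
cv2.imwrite("pics/cropt.png",t);cv2.imwrite("pics/crops.png",s);print(t.shape,s.shape)
E
```

```text
top
lid 0.79 794 ctr [570.8 215.9] size [ 69.2 183.6] ang 81.91 mean [570.6 215.1]
pad 0.59 2145 ctr [ 602.2 -166.8] size [150.1 243.2] ang 85.97 mean [ 602.2 -166.5]Traceback (most recent call last):
  File "<stdin>", line 9, in <module>
  File "h.py", line 8, in at_z
    o,d=ray(cam,u,v);return o+d*(z-o[2])/d[2]
        ~~~^^^^^^^^^
  File "h.py", line 4, in ray
    m=camera_model(cam);K=np.array(m["camera_matrix"]);P=np.array(m["pose"])
ValueError: time passes only in moves, steps and waits
```

```bash
sed -i 's/^def ray/import functools\ncamera_model=functools.lru_cache(None)(camera_model)\ndef ray/' h.py; python3 - <<'E'
from h import *
for c in("top","scene"):
    im=capture(c); print(c)
    for t,z in(("lid",.074),("pad",.005),("stop",.106)):
        for r in regions_of(c,t)[:2]:
            m=r["mask"].astype(np.uint8)
            n,l,s,_=cv2.connectedComponentsWithStats(m); m=(l==1+s[1:,4].argmax()).astype(np.uint8)
            ys,xs=np.nonzero(m)
            b=np.array([at_z(c,x,y,z)[:2] for x,y in zip(xs,ys)])*1000
            rc=cv2.minAreaRect(b.astype(np.float32))
            print(t,round(r["p"],2),m.sum(),"ctr",np.round(rc[0],1),"size",np.round(rc[1],1),"ang",round(rc[2],2),"mean",b.mean(0).round(1))
    u,v=((219,182) if c=="top" else (293,180))
    g=cv2.cvtColor(im,cv2.COLOR_BGR2GRAY)[v-14:v+14,u-14:u+14]
    n,l,s,ce=cv2.connectedComponentsWithStats((g>95).astype(np.uint8))
    for i in range(1,n):
        if s[i,4]>8:
            p=ce[i]+[u-14,v-14];print("blob",s[i].tolist(),p.round(1),at_z(c,*p,.108).round(4),at_z(c,*p,.1).round(4))
t=cv2.imread("pics/top0.png")[115:235,180:350]; s=cv2.imread("pics/scene0.png")[145:255,240:370]
t=cv2.resize(t,(400,int(400*120/170)),interpolation=cv2.INTER_CUBIC);s=cv2.resize(s,(400,int(400*110/130)),interpolation=cv2.INTER_CUBIC)
o=np.zeros((max(len(t),len(s)),800,3),np.uint8);o[:len(t),:400]=t;o[:len(s),400:]=s
cv2.imwrite("pics/crop.png",o)
E
```

```text
top
lid 0.74 892 ctr [569.4 215.8] size [ 72.7 189.6] ang 81.07 mean [568.2 215.5]
pad 0.84 2089 ctr [ 604.2 -167.1] size [148.9 239.9] ang 86.25 mean [ 602.4 -167.6]
stop 0.74 1080 ctr [711.8 194.8] size [140.4 143.5] ang 81.43 mean [717.5 190.1]
blob [0, 0, 8, 28, 160] [207.6 179.4] [0.5732 0.2576 0.108 ] [0.5748 0.2585 0.1   ]
blob [26, 0, 2, 11, 11] [231.5 173. ] [0.5987 0.1675 0.108 ] [0.6004 0.1679 0.1   ]
blob [10, 9, 8, 9, 51] [218.5 180.8] [0.5682 0.2162 0.108 ] [0.5697 0.2169 0.1   ]
blob [23, 12, 3, 16, 16] [229.  187.5] [0.5426 0.1759 0.108 ] [0.544  0.1764 0.1   ]
scene
lid 0.76 1079 ctr [567.3 215.8] size [ 79.1 191.7] ang 81.02 mean [569.4 215.3]
pad 0.87 3749 ctr [ 603.4 -166.1] size [153.5 242.4] ang 86.2 mean [ 606.5 -168.3]
pad 0.55 459 ctr [628.   -6.2] size [72.  70.6] ang 84.02 mean [628.4  -6.2]
stop 0.68 2351 ctr [634.3 178.7] size [178.1 338.3] ang 80.97 mean [703.4 158. ]
blob [4, 0, 24, 20, 300] [296.9 173.6] [0.5686 0.2408 0.108 ] [0.5657 0.2462 0.1   ]
```

View pics/crop.png

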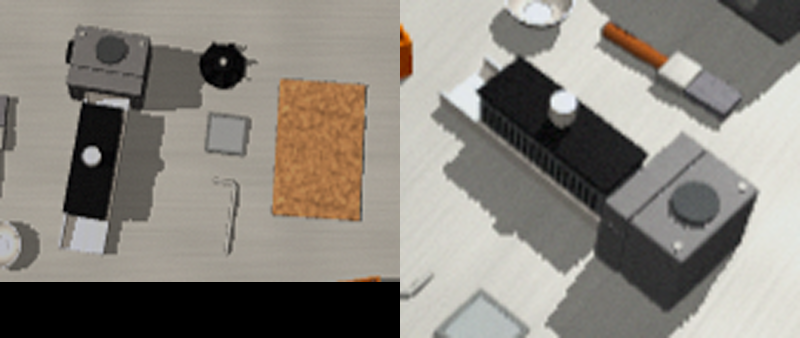

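Confirmed: the black lid has an aluminium knob at crop (92,156) left and (565,105) right, and it lies in the channel beside the changer. The knob is at about (0.569, 0.216) with yaw about -8.5°, and both cameras agree. I'll move over at safe height.

Emit:
send_rows(
  moves=[
    [[0,0,0,3.4,-3.45,0,1],[0,0,0,3.4,-3.45,0,1],[0,0,0,3.4,-3.45,0,1],[0,0,0,3.4,-3.45,0,1],[0,0,0,3.4,-3.45,0,1]],
  ],
)

```text
time_s: 1.75
position: [0.3215, -0.3598, 0.2227]
tcp_rot: [[0.934, 0.358, 0.001], [0.358, -0.934, -0.0], [0.0, 0.001, -1.0]]
force: [0.3, -1.5, -0.5]
opening: 0.999
```

Emit:
send_rows(
  moves=[
    [[0,0,0,3.4,-3.45,0,1],[0,0,0,3.4,-3.45,0,1],[0,0,0,3.4,-3.45,0,1],[0,0,0,3.4,-3.45,0,1],[0,0,0,3.4,-3.45,0,1]],
  ],
)

```text
time_s: 2.25
position: [0.4185, -0.1377, 0.2229]
tcp_rot: [[0.934, 0.358, 0.001], [0.358, -0.934, -0.001], [0.001, 0.001, -1.0]]
force: [0.3, -0.8, 0.2]
opening: 1.001
```

Emit:
send_rows(
  moves=[
    [[0,0,0,3.4,-3.45,0,1],[0,0,0,3.4,-3.45,0,1],[0,0,0,3.4,-3.45,0,1],[0,0,0,3.4,-3.45,0,1],[0,0,0,3.4,-3.45,0,1]],
  ],
)

```text
time_s: 2.75
position: [0.5153, 0.0846, 0.2228]
tcp_rot: [[0.933, 0.359, 0.001], [0.359, -0.933, -0.0], [0.001, 0.0, -1.0]]
force: [0.5, -1.4, -0.3]
opening: 1.0
```

Emit:
send_rows(
  moves=[
    [[0,0,7.4,0,0,0,1],[0,0,7.4,0,0,0,1],[0,0,7.4,0,0,0,1],[0,0,7.4,0,0,0,1],[0,0,0,0,0,0,1]],
  ],
)

```text
time_s: 3.25
position: [0.5147, 0.0827, 0.2226]
tcp_rot: [[0.989, -0.149, 0.0], [-0.149, -0.989, -0.0], [0.0, -0.0, -1.0]]
force: [0.1, -0.2, -1.3]
opening: 1.002
```

Emit:
send_rows(
  moves=[
    [[0,0,0,0.85,-3.5,0,1],[0,0,0,0.85,-3.5,0,1],[0,0,0,0.85,-3.5,0,1],[0,0,0,0.85,-3.5,0,1],[0,0,0,0,0,0,1]],
  ],
)

```text
time_s: 3.75
position: [0.5709, 0.2197, 0.2227]
tcp_rot: [[0.99, -0.143, 0.003], [-0.143, -0.99, 0.002], [0.003, -0.002, -1.0]]
force: [0.8, -0.5, 0.0]
opening: 0.999
```

Emit:
send_rows(
  moves=[
    [[0,0,0,0,0,2.5,1],[0,0,0,0,0,2.5,1],[0,0,0,0,0,2.5,1],[0,0,0,0,0,2,1],[0,0,0,0,0,0,1]],
  ],
)

```text
time_s: 4.25
position: [0.5665, 0.2147, 0.1247]
tcp_rot: [[0.989, -0.148, -0.007], [-0.148, -0.989, -0.002], [-0.007, 0.003, -1.0]]
force: [-1.6, 0.5, -0.1]
opening: 0.996
```

```bash
python3 - <<'E'
from h import *
c="scene";im=capture(c);s=readout.read_state();print(s["position"])
# expected knob top ring and finger tip location overlay
o=cv2.resize(im[140:220,250:340],None,fx=6,fy=6,interpolation=cv2.INTER_CUBIC)
for p,col in(((*s["position"],),(0,0,255)),((.569,.216,.108),(0,255,0))):
    q=(proj(c,np.array(p))[0]-[250,140])*6; cv2.circle(o,tuple(int(a) for a in q),4,col,1)
cv2.imwrite("pics/g1.png",o)
E
```

```text
[0.56792883 0.21504533 0.12639618]
```

View pics/g1.png

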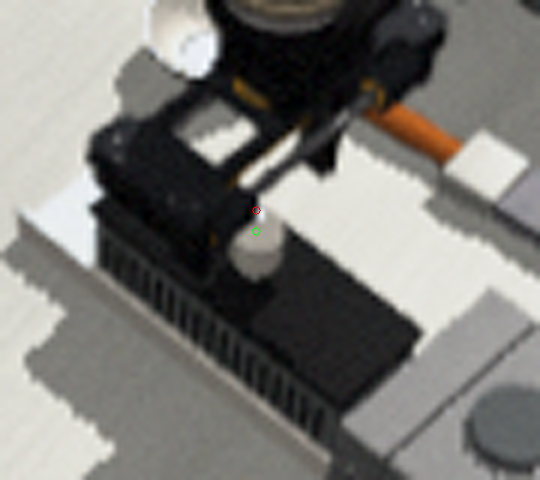

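The picture shows the knob top at (257,233) in the crop, where predicted, between the open fingers at (205,235) and (320,160). I'll descend and grip.

Emit:
send_rows(
  moves=[
    [[0,0,0,0,0,1.5,1],[0,0,0,0,0,1.5,1],[0,0,0,0,0,1,1],[0,0,0,0,0,0.6,1],[0,0,0,0,0,0,1]],
  ],
)

```text
time_s: 4.8
position: [0.5691, 0.2158, 0.0815]
tcp_rot: [[0.989, -0.149, -0.0], [-0.149, -0.989, -0.0], [-0.0, 0.0, -1.0]]
force: [0.0, -0.2, -0.1]
opening: 1.003
```

Emit:
send_rows(
  moves=[
    [[0,0,0,0,0,0,0.4],[0,0,0,0,0,0,0],[0,0,0,0,0,0,-0.4],[0,0,0,0,0,0,-1],[0,0,0,0,0,0,-1]],
  ],
)

```text
time_s: 5.3
position: [0.5693, 0.216, 0.0818]
tcp_rot: [[0.989, -0.149, 0.0], [-0.149, -0.989, 0.0], [0.0, -0.0, -1.0]]
force: [-0.4, -0.2, -0.5]
opening: 0.629
```

Emit:
send_rows(
  moves=[
    [[0,0,0,0,0,0,-1],[0,0,0,0,0,0,-1],[0,0,0,0,0,0,-1],[0,0,0,0,0,0,-1],[0,0,0,0,0,0,-1]],
  ],
)

```text
time_s: 5.8
position: [0.5692, 0.2161, 0.0815]
tcp_rot: [[0.989, -0.149, 0.0], [-0.149, -0.989, 0.0], [0.0, -0.0, -1.0]]
force: [-0.2, 0.0, -0.0]
opening: 0.335
```

Emit:
send_rows(
  moves=[
    [[0,0,0,0,0,-0.3,-1],[0,0,0,0,0,-0.5,-1],[0,0,0,0,0,-0.5,-1],[0,0,0,0,0,-0.7,-1],[0,0,0,0,0,-1,-1]],
  ],
)

```text
time_s: 6.3
position: [0.5688, 0.2158, 0.112]
tcp_rot: [[0.989, -0.149, -0.001], [-0.149, -0.989, -0.0], [-0.001, 0.0, -1.0]]
force: [0.7, 0.2, -1.3]
opening: 0.337
```

Emit:
send_rows(
  moves=[
    [[0,0,0,0,0,-1.2,-1],[0,0,0,0,0,-1.2,-1],[0,0,0,0,0,-1.2,-1],[0,0,0,0,0,-1,-1],[0,0,0,0,0,-0.4,-1]],
  ],
)

```text
time_s: 6.8
position: [0.5699, 0.2161, 0.1633]
tcp_rot: [[0.989, -0.149, 0.003], [-0.149, -0.989, 0.0], [0.003, -0.001, -1.0]]
force: [0.1, -0.3, -1.6]
opening: 0.336
```

```bash
python3 - <<'E'
from h import *
im=capture("scene");s=readout.read_state();print(s["position"],s["force"],s["opening"])
cv2.imwrite("pics/l1.png",cv2.resize(im[110:240,220:370],None,fx=4,fy=4,interpolation=cv2.INTER_CUBIC))
E
```

```text
[0.5699762  0.21611514 0.16333057] [-0.48302161 -0.31885405 -0.73490054] 0.33448102698406107
```

View pics/l1.png

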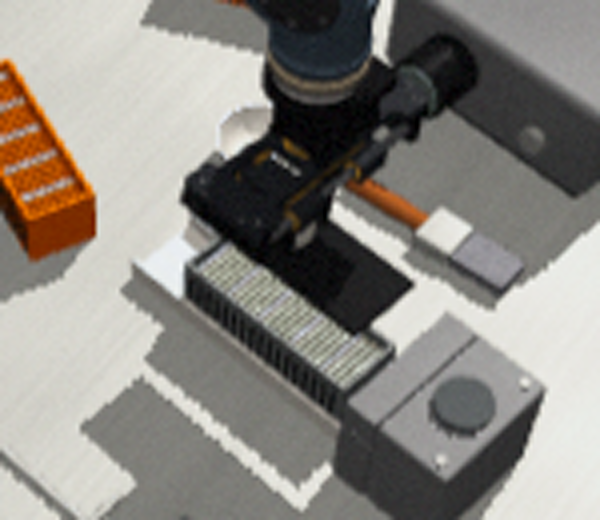

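The lid hangs level from the gripper at about (340,270). The uncovered magazine is at (290,310), undisturbed. I'll carry the lid to the pad.

Emit:
send_rows(
  moves=[
    [[0,0,0,0.3,1.25,0,-1],[0,0,0,0.6,2.5,0,-1],[0,0,0,0.6,2.5,0,-1],[0,0,0,0.6,2.5,0,-1],[0,0,0,0.6,2.5,0,-1]],
  ],
)

```text
time_s: 7.35
position: [0.5784, 0.0988, 0.1607]
tcp_rot: [[0.989, -0.149, -0.002], [-0.149, -0.989, -0.0], [-0.002, 0.001, -1.0]]
force: [0.0, -0.7, -0.8]
opening: 0.338
```

Emit:
send_rows(
  moves=[
    [[0,0,0,0.6,2.5,0,-1],[0,0,0,0.6,2.5,0,-1],[0,0,0,0.6,2.5,0,-1],[0,0,0,0.6,2.5,0,-1],[0,0,0,0.6,2.5,0,-1]],
  ],
)

```text
time_s: 7.85
position: [0.5892, -0.0293, 0.1607]
tcp_rot: [[0.989, -0.15, -0.002], [-0.15, -0.989, 0.0], [-0.002, 0.0, -1.0]]
force: [0.2, 0.4, -1.8]
opening: 0.334
```

Emit:
send_rows(
  moves=[
    [[0,0,0,0.6,2.5,0,-1],[0,0,0,0.6,2.5,0,-1],[0,0,0,0.6,2.5,0,-1],[0,0,0,0.6,2.5,0,-1],[0,0,0,0.6,2.5,0,-1]],
  ],
)

```text
time_s: 8.35
position: [0.6001, -0.1573, 0.1606]
tcp_rot: [[0.989, -0.15, -0.002], [-0.15, -0.989, 0.001], [-0.002, -0.0, -1.0]]
force: [0.4, 0.1, -2.0]
opening: 0.336
```

Emit:
send_rows(
  moves=[
    [[0,0,-1.5,0.3,1.15,0,-1],[0,0,-1.5,0,0,0,-1],[0,0,-1.6,0,0,0,-1],[0,0,0,0,0,0,-1],[0,0,0,0,0,0,-1]],
  ],
)

```text
time_s: 8.85
position: [0.602, -0.1662, 0.1614]
tcp_rot: [[0.998, -0.069, -0.001], [-0.069, -0.998, 0.0], [-0.001, -0.0, -1.0]]
force: [0.3, 0.8, -1.1]
opening: 0.335
```

Emit:
send_rows(
  moves=[
    [[0,0,0,0.1,0,1.5,-1],[0,0,0,0,0,2,-1],[0,0,0,0,0,2,-1],[0,0,0,0,0,1.5,-1],[0,0,0,0,0,1.5,-1]],
  ],
)

```text
time_s: 9.35
position: [0.6031, -0.1669, 0.075]
tcp_rot: [[0.998, -0.069, -0.001], [-0.069, -0.998, 0.0], [-0.001, -0.0, -1.0]]
force: [0.2, 1.1, -2.0]
opening: 0.333
```

Emit:
send_rows(
  moves=[
    [[0,0,0,0,0,1.5,-1],[0,0,0,0,0,1.2,-1],[0,0,0,0,0,1,-1],[0,0,0,0,0,0.5,-1],[0,0,0,0,0,0,-1]],
  ],
)

```text
time_s: 9.85
position: [0.603, -0.1673, 0.0338]
tcp_rot: [[0.998, -0.07, -0.001], [-0.07, -0.998, 0.0], [-0.001, -0.0, -1.0]]
force: [-0.3, -1.1, -1.3]
opening: 0.339
```

Emit:
send_rows(
  moves=[
    [[0,0,0,0,0,0.2,-1],[0,0,0,0,0,0.2,-1],[0,0,0,0,0,0.1,-1],[0,0,0,0,0,0,-1],[0,0,0,0,0,0,-1]],
  ],
)

```text
time_s: 10.35
position: [0.6034, -0.1674, 0.0297]
tcp_rot: [[0.998, -0.069, 0.0], [-0.069, -0.998, -0.0], [0.0, 0.0, -1.0]]
force: [0.1, 0.2, -1.1]
opening: 0.327
```

Emit:
send_rows(
  moves=[
    [[0,0,0,0,0,0.1,-1],[0,0,0,0,0,0.1,-1],[0,0,0,0,0,0.1,-1],[0,0,0,0,0,0,-1],[0,0,0,0,0,0,-1]],
  ],
)

```text
time_s: 10.85
position: [0.6033, -0.1673, 0.0265]
tcp_rot: [[0.998, -0.069, -0.0], [-0.069, -0.998, 0.0], [-0.0, -0.0, -1.0]]
force: [0.5, 0.6, -1.2]
opening: 0.336
```

Emit:
send_rows(
  moves=[
    [[0,0,0,0,0,0.05,-1],[0,0,0,0,0,0.05,-1],[0,0,0,0,0,0,-1],[0,0,0,0,0,0,-1],[0,0,0,0,0,0,-1]],
  ],
)

```text
time_s: 11.35
position: [0.6034, -0.1674, 0.0256]
tcp_rot: [[0.998, -0.07, 0.0], [-0.07, -0.998, -0.0], [0.0, 0.0, -1.0]]
force: [-0.7, -1.1, -1.8]
opening: 0.334
```

Emit:
send_rows(
  moves=[
    [[0,0,0,0,0,0.05,-1],[0,0,0,0,0,0.05,-1],[0,0,0,0,0,0,-1],[0,0,0,0,0,0,-1],[0,0,0,0,0,0,-1]],
  ],
)

```text
time_s: 11.85
position: [0.6034, -0.1674, 0.0246]
tcp_rot: [[0.998, -0.069, 0.0], [-0.069, -0.998, -0.0], [0.0, 0.0, -1.0]]
force: [-0.4, -0.1, -0.6]
opening: 0.332
```

Emit:
send_rows(
  moves=[
    [[0,0,0,0,0,0.05,-1],[0,0,0,0,0,0,-1],[0,0,0,0,0,0,-1],[0,0,0,0,0,0,-1],[0,0,0,0,0,0,-1]],
  ],
)

```text
time_s: 12.35
position: [0.6033, -0.1674, 0.0245]
tcp_rot: [[0.998, -0.069, 0.0], [-0.069, -0.998, -0.0], [0.0, 0.0, -1.0]]
force: [-2.2, 1.1, 4.5]
opening: 0.335
```

Contact: +4.5 N up at z = 0.0245, as predicted. I'll release and rise.

Emit:
send_rows(
  moves=[
    [[0,0,0,0,0,0,0],[0,0,0,0,0,0,0.5],[0,0,0,0,0,0,1],[0,0,0,0,0,0,1],[0,0,0,0,0,0,1]],
  ],
)

```text
time_s: 12.85
position: [0.6033, -0.1673, 0.0238]
tcp_rot: [[0.998, -0.07, -0.0], [-0.07, -0.998, 0.0], [-0.0, -0.0, -1.0]]
force: [-0.3, 0.1, -0.2]
opening: 0.707
```

Emit:
send_rows(
  moves=[
    [[0,0,0,0,0,0,1],[0,0,0,0,0,0,1],[0,0,0,0,0,0,1],[0,0,0,0,0,-0.5,1],[0,0,0,0,0,-1,1]],
  ],
)

```text
time_s: 13.35
position: [0.6027, -0.1671, 0.0389]
tcp_rot: [[0.998, -0.069, -0.002], [-0.069, -0.998, 0.001], [-0.002, -0.001, -1.0]]
force: [0.3, -0.1, -1.0]
opening: 0.994
```

Emit:
send_rows(
  moves=[
    [[0,0,0,0,0,-2.5,1],[0,0,0,0,0,-3,1],[0,0,0,0,0,-3,1],[0,0,0,0,0,-3,1],[0,0,0,0,0,-2,1]],
  ],
)

```text
time_s: 13.85
position: [0.6043, -0.1678, 0.1776]
tcp_rot: [[0.998, -0.069, 0.004], [-0.069, -0.998, -0.002], [0.004, 0.002, -1.0]]
force: [-0.8, -0.6, 0.1]
opening: 0.998
```

```bash
python3 - <<'E'
from h import *
for c in("top","scene"):
    im=capture(c)
    rs=[(t,z,r) for t,z in(("magazine",.066),("lid",.017),("pad",.005)) for r in regions_of(c,t)]
    for t,z,r in rs:
        m=r["mask"].astype(np.uint8)
        n,l,s,_=cv2.connectedComponentsWithStats(m); m=(l==1+s[1:,4].argmax()).astype(np.uint8)
        ys,xs=np.nonzero(m)
        b=np.array([at_z(c,x,y,z)[:2] for x,y in zip(xs,ys)])*1000
        rc=cv2.minAreaRect(b.astype(np.float32))
        if abs(rc[0][0]-580)<80: print(c,t,round(r["p"],2),m.sum(),"ctr",np.round(rc[0],1),"size",np.round(rc[1],1),"ang",round(rc[2],2))
    cv2.imwrite(f"pics/{c}2.png",im)
# overlay: predicted magazine rear edge etc, on scene
y=np.radians(-8.6);ux=np.array([np.cos(y),np.sin(y),0]);uy=np.array([-ux[1],ux[0],0]);L=np.array([.569,.216,0])
a=cv2.imread("pics/scene2.png");o=cv2.resize(a[130:350,150:370],None,fx=2.7,fy=2.7,interpolation=cv2.INTER_CUBIC)
pts=np.array([L+sx*.09*ux+sy*.032*uy+[0,0,.066] for sx,sy in((-1,-1),(-1,1),(1,1),(1,-1))])
q=((proj("scene",pts)-[150,130])*2.7).astype(int);cv2.polylines(o,[q],True,(0,255,0),1)
cv2.imwrite("pics/p2.png",o)
E
```

```text
top magazine 0.57 827 ctr [565.8 214.2] size [ 69.6 187.5] ang 82.08
top pad 0.58 110 ctr [ 591. -101.] size [26.8 94.4] ang 77.08
scene magazine 0.88 1299 ctr [572.8 203.9] size [ 93.7 196.1] ang 81.2
scene lid 0.74 1133 ctr [ 608.2 -170.8] size [ 73.9 180.3] ang 85.01
scene pad 0.73 2140 ctr [ 604.2 -165.4] size [156.5 240.3] ang 84.83
```

View pics/p2.png

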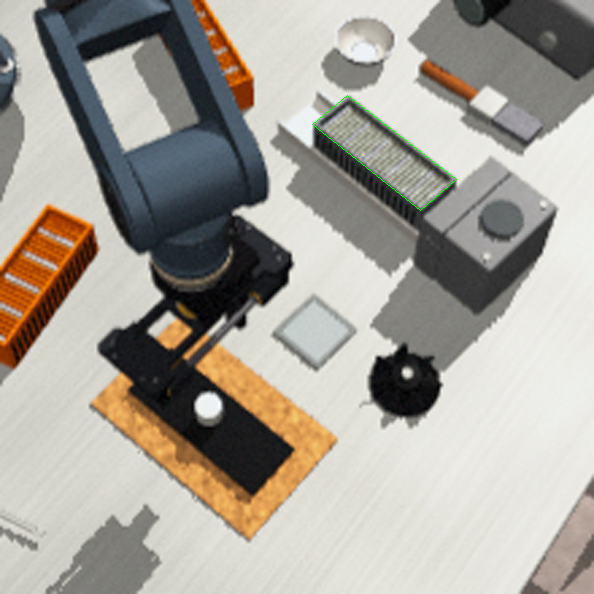

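The lid lies knob up, centred on the pad at (210,425). The magazine's rim matches the predicted outline at (384,155), so its origin is at about (0.569, 0.216) with yaw -8.6°. Next I'll bring the shut fingers down behind it.

Emit:
send_rows(
  moves=[
    [[0,0,0,-1.55,-3.26,0,-1],[0,0,0,-1.55,-3.26,0,-1],[0,0,0,-1.55,-3.26,0,-1],[0,0,0,-1.55,-3.26,0,-1],[0,0,0,-1.55,-3.26,0,-1]],
  ],
)

```text
time_s: 14.75
position: [0.5361, 0.0019, 0.173]
tcp_rot: [[0.998, -0.07, -0.002], [-0.07, -0.998, 0.001], [-0.002, -0.0, -1.0]]
force: [0.0, -0.1, 0.5]
opening: 0.631
```

Emit:
send_rows(
  moves=[
    [[0,0,0,-1.55,-3.26,0,-1],[0,0,0,-1.55,-3.26,0,-1],[0,0,0,-1.55,-3.26,0,-1],[0,0,0,-1.55,-3.26,0,-1],[0,0,0,-1.55,-3.26,0,-1]],
  ],
)

```text
time_s: 15.25
position: [0.4702, 0.1698, 0.1731]
tcp_rot: [[0.998, -0.07, -0.002], [-0.07, -0.998, -0.0], [-0.002, 0.0, -1.0]]
force: [0.5, -0.1, -0.1]
opening: 0.173
```

Emit:
send_rows(
  moves=[
    [[0,0,0,-1.55,-3.26,0,-1],[0,0,0,-1.55,-3.26,0,-1],[0,0,4.6,0,0,0,-1],[0,0,0,0,0,0,-1],[0,0,0,0,0,0,-1]],
  ],
)

```text
time_s: 15.75
position: [0.4448, 0.2356, 0.1734]
tcp_rot: [[0.989, -0.148, -0.001], [-0.148, -0.989, -0.0], [-0.001, 0.001, -1.0]]
force: [-0.4, 0.6, 0.1]
opening: 0.004
```

Emit:
send_rows(
  moves=[
    [[0,0,0,0,0,2,-1],[0,0,0,0,0,2.5,-1],[0,0,0,0,0,2.5,-1],[0,0,0,0,0,2,-1],[0,0,0,0,0,1.5,-1]],
  ],
)

```text
time_s: 16.25
position: [0.4449, 0.2346, 0.0675]
tcp_rot: [[0.989, -0.15, -0.002], [-0.15, -0.989, -0.001], [-0.002, 0.001, -1.0]]
force: [-0.7, 0.2, 0.2]
opening: 0.007
```

Emit:
send_rows(
  moves=[
    [[0,0,0,0,0,1.5,-1],[0,0,0,0,0,1.5,-1],[0,0,0,0,0,1,-1],[0,0,0,0,0,0,-1],[0,0,0,0,0,0,-1]],
  ],
)

```text
time_s: 16.75
position: [0.4453, 0.2354, 0.029]
tcp_rot: [[0.989, -0.15, -0.0], [-0.15, -0.989, -0.0], [-0.0, 0.0, -1.0]]
force: [-0.1, -0.6, -0.8]
opening: 0.006
```

Emit:
send_rows(
  moves=[
    [[0,0,0,0.3,0,0,-1],[0,0,0,0.5,0,0,-1],[0,0,0,0.5,0,0,-1],[0,0,0,0.5,0,0,-1],[0,0,0,0.5,0,0,-1]],
  ],
)

```text
time_s: 17.25
position: [0.4682, 0.2323, 0.0293]
tcp_rot: [[0.989, -0.149, -0.0], [-0.149, -0.989, 0.0], [-0.0, -0.0, -1.0]]
force: [-2.9, 0.2, 2.3]
opening: 0.004
```

Emit:
send_rows(
  moves=[
    [[0,0,0,0.5,0,0,-1],[0,0,0,0.5,0,0,-1],[0,0,0,0.5,0,0,-1],[0,0,0,0.5,0,0,-1],[0,0,0,0.5,0,0,-1]],
  ],
)

```text
time_s: 17.75
position: [0.4894, 0.2284, 0.0289]
tcp_rot: [[0.989, -0.149, -0.007], [-0.149, -0.989, -0.001], [-0.006, 0.002, -1.0]]
force: [-6.0, 1.4, 4.7]
opening: 0.008
```

Emit:
send_rows(
  moves=[
    [[0,0,0,0.4,0,0,-1],[0,0,0,0.4,0,0,-1],[0,0,0,0.4,0,0,-1],[0,0,0,0.4,0,0,-1],[0,0,0,0.3,0,0,-1]],
  ],
)

```text
time_s: 18.25
position: [0.5089, 0.2256, 0.0289]
tcp_rot: [[0.989, -0.149, -0.005], [-0.149, -0.989, -0.001], [-0.005, 0.001, -1.0]]
force: [-5.6, 1.5, 4.3]
opening: 0.008
```

Emit:
send_rows(
  moves=[
    [[0,0,0,0.2,0,0,-1],[0,0,0,0.2,0,0,-1],[0,0,0,0.2,0,0,-1],[0,0,0,0.2,0,0,-1],[0,0,0,0.2,0,0,-1]],
  ],
)

```text
time_s: 18.75
position: [0.5202, 0.2244, 0.0288]
tcp_rot: [[0.989, -0.15, -0.003], [-0.15, -0.989, 0.0], [-0.003, 0.0, -1.0]]
force: [-9.1, 3.2, 4.9]
opening: 0.008
```

Emit:
send_rows(
  moves=[
    [[0,0,0,0.15,0,0,-1],[0,0,0,0.15,0,0,-1],[0,0,0,0.15,0,0,-1],[0,0,0,0,0,0,-1],[0,0,0,0,0,0,-1]],
  ],
)

```text
time_s: 19.25
position: [0.52, 0.2244, 0.0289]
tcp_rot: [[0.989, -0.15, -0.011], [-0.15, -0.989, 0.0], [-0.011, 0.002, -1.0]]
force: [-12.9, 5.1, 8.0]
opening: 0.006
```

Motion stopped at x = 0.520 with the force rising to about 14 N. I'll check whether that's the stop or a snag.

```bash
python3 - <<'E'
from h import *
a=capture("scene");c=capture("top");s=readout.read_state();print(s["position"],s["force"])
y=np.radians(-8.6);ux=np.array([np.cos(y),np.sin(y),0]);uy=np.array([-ux[1],ux[0],0]);L=np.array([.569,.216,0])
F=L+ux*.051   # magazine origin now if moved 51 mm
C=F-ux*.040   # channel origin if home
W=lambda x,yy,z:C+x*ux+yy*uy+[0,0,z]
for n,im,r,f in(("scene",a,(150,240,250,360),5),("top",c,(120,210,180,270),5)):
    o=cv2.resize(im[r[0]:r[1],r[2]:r[3]],None,fx=f,fy=f,interpolation=cv2.INTER_CUBIC)
    def pl(P,col,o=o,n=n,r=r,f=f):
        q=((proj(n,np.array(P))-[r[2],r[0]]+.5)*f).astype(int);cv2.polylines(o,[q],False,col,1)
    pl([W(98,62,0)]*2 if 0 else [W(.098,.062,.106),W(.098,-.062,.106)],(0,255,0))      # bridge front top edge if home
    pl([W(-.05,.032,.066),W(-.05,-.032,.066)],(0,0,255))       # magazine rear if home
    pl([W(-.16,.038,.022),W(-.16,-.038,.022)],(255,0,255))     # channel open end
    cv2.imwrite(f"pics/h_{n}.png",o)
o1=cv2.imread("pics/h_scene.png");o2=cv2.imread("pics/h_top.png");print(o1.shape,o2.shape)
s=800/(o1.shape[1]+o2.shape[1]);o=np.hstack([o1,o2]);cv2.imwrite("pics/h.png",cv2.resize(o,None,fx=s,fy=s,interpolation=cv2.INTER_AREA))
E
```

```text
[0.51996239 0.22438988 0.02888157] [-12.11519313   4.49509814   8.9625523 ]
(450, 550, 3) (450, 450, 3)
```

View pics/h.png

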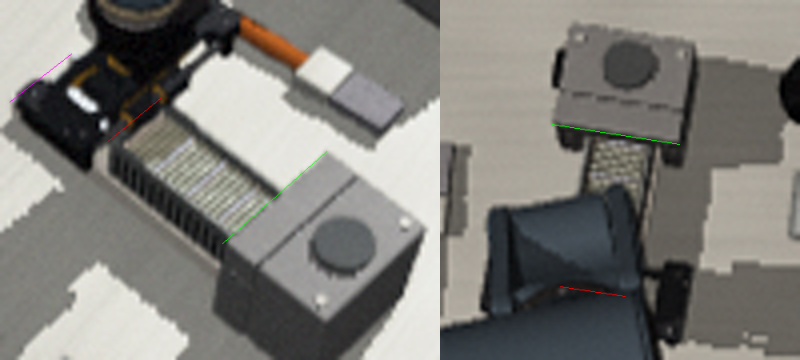

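The scene crop (left) shows the magazine well under the bridge, and the green line (the bridge edge if home) lies on the changer's real edge in both views, at (222–325, 243–153) and (555–678, 125–144). I'll press a little more to rule out a snag.

Emit:
send_rows(
  moves=[
    [[0,0,0,0.15,0,0,-1],[0,0,0,0.15,0,0,-1],[0,0,0,0.1,0,0,-1],[0,0,0,0,0,0,-1],[0,0,0,0,0,0,-1]],
  ],
)

```text
time_s: 19.85
position: [0.5198, 0.2243, 0.0289]
tcp_rot: [[0.989, -0.15, -0.019], [-0.15, -0.989, 0.0], [-0.019, 0.003, -1.0]]
force: [-19.0, 6.5, 14.8]
opening: 0.006
```

It's rigid at 20 N with no movement, so this is the stop. I'll back off, lift clear and retreat for a last check.

Emit:
send_rows(
  moves=[
    [[0,0,0,-0.4,0,0,-1],[0,0,0,-0.5,0,0,-1],[0,0,0,-0.7,0,0,-1],[0,0,0,-1,0,0,-1],[0,0,0,-1.5,0,0,-1]],
  ],
)

```text
time_s: 20.35
position: [0.4907, 0.2292, 0.0293]
tcp_rot: [[0.989, -0.15, 0.004], [-0.15, -0.989, 0.001], [0.004, -0.001, -1.0]]
force: [-0.1, -0.7, -0.3]
opening: 0.007
```

Emit:
send_rows(
  moves=[
    [[0,0,0,-1,0,0,-1],[0,0,0,0,0,-3,-1],[0,0,0,0,0,-4,-1],[0,0,0,0,0,-4,-1],[0,0,0,0,0,-4,-1]],
  ],
)

```text
time_s: 20.85
position: [0.4791, 0.2306, 0.1805]
tcp_rot: [[0.989, -0.149, 0.001], [-0.149, -0.989, 0.0], [0.001, -0.0, -1.0]]
force: [-0.5, -0.1, -0.0]
opening: 0.004
```

Emit:
send_rows(
  moves=[
    [[0,0,0,-2,4,0,-1],[0,0,0,-2,4,0,-1],[0,0,0,-1,4,0,-1],[0,0,0,0,4,0,-1],[0,0,0,0,4,0,-1]],
  ],
)

```text
time_s: 21.35
position: [0.3994, 0.0391, 0.1794]
tcp_rot: [[0.989, -0.148, 0.002], [-0.148, -0.989, -0.001], [0.002, 0.0, -1.0]]
force: [0.9, -0.4, -0.0]
opening: 0.007
```

```bash
python3 - <<'E'
from h import *
a=capture("scene");c=capture("top");s=readout.read_state();print(s["position"],s["force"],s["time_s"])
for cam in("scene","top"):
  for t,z in(("magazine",.066),("lid",.017),("pad",.005)):
    for r in regions_of(cam,t):
        m=r["mask"].astype(np.uint8);ys,xs=np.nonzero(m)
        rc=cv2.minAreaRect(np.array([at_z(cam,x,y,z)[:2] for x,y in zip(xs,ys)],np.float32)*1000)
        if abs(rc[0][0]-600)<90: print(cam,t,round(r["p"],2),np.round(rc[0],1),np.round(rc[1],1),round(rc[2],1))
y=np.radians(-8.6);ux=np.array([np.cos(y),np.sin(y),0]);uy=np.array([-ux[1],ux[0],0]);C=np.array([.569,.216,0])+ux*.011
W=lambda x,yy,z:C+x*ux+yy*uy+[0,0,z]
r=(140,350,150,370);f=2.7
o=cv2.resize(a[r[0]:r[1],r[2]:r[3]],None,fx=f,fy=f,interpolation=cv2.INTER_CUBIC)
for P,col in(([W(-.05,.032,.066),W(-.05,-.032,.066)],(0,0,255)),([W(.098,.062,.106),W(.098,-.062,.106)],(0,255,0)),([W(-.16,.038,.022),W(-.16,-.038,.022)],(255,0,255))):
    cv2.polylines(o,[((proj("scene",np.array(P))-[r[2],r[0]]+.5)*f).astype(int)],False,col,1)
cv2.imwrite("pics/end.png",o)
E
```

```text
[0.39991392 0.03671098 0.17932284] [ 0.24850491  0.83292005 -0.55387509] 21.45
scene magazine 0.66 [598.5 199.6] [ 89.9 141. ] 82.8
scene lid 0.64 [609.7 242.6] [189.1 365.1] 78.4
scene lid 0.59 [ 602. -170.] [ 72.  191.8] 85.7
scene pad 0.68 [ 603.3 -167. ] [155.4 246.1] 86.2
top magazine 0.94 [602.3 209.4] [ 74.1 162.5] 81.2
top magazine 0.43 [ 590.4 -157.6] [149.1 235.2] 86.6
top lid 0.93 [ 605.  -170.3] [ 77.9 191.7] 85.9
top pad 0.81 [ 604.2 -166.7] [150.4 239.9] 86.3
```

View pics/end.png

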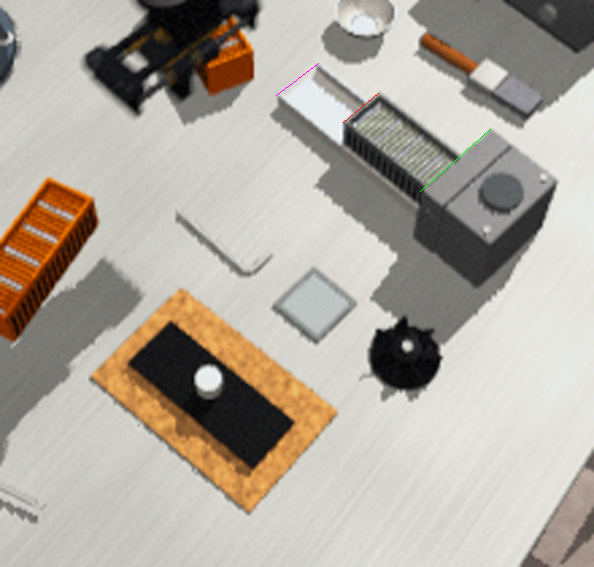

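The last view shows the lid knob up and centred on the pad at (210,382). The magazine's rear edge (345–380, 122–95), the channel's open end and the bridge edge all fall on the lines predicted for fully home. The other things haven't moved. I'll hand in.

```bash
python3 -c "
from rig import bot
print(bot.hand_in())"
```

```text
the job is handed in; nothing more can be done
None
```

The lid is on the cork pad and the magazine is pushed home. I handed the job in at about 21 s, well inside the 64 s limit.

- **Lid:** I gripped it by the knob, lifted it straight up and set it knob up on the pad. I released it only after feeling about 4.5 N of contact. The last pictures put it about 3–4 mm from the pad's centre and in line with the pad.
- **Magazine:** I pushed it along the channel with shut fingers at about 6 N. It then stopped dead and did not move when I pressed to about 20 N along the channel (25 N total, against the 120 N limit). In the final picture its rear edge, the channel's open end and the bridge edge all lay where they should for fully home, to within a few millimetres. The front end is hidden under the bridge, so contact with the stop is inferred from that and from the force.
- **Other things and the arm:** The things around the channel and pad look unmoved in the last view. I did not check the lens and most of the screwdriver, which were out of that picture. The arm ended clear of everything.
- **Checks that disagreed:** In the last pictures the networks also reported a second "lid" at the magazine (p 0.59–0.64) and a second "magazine" at the pad (p 0.43). The pictures show both are false.

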